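Put the short film rolls away in the archive drawer

ROBOT

A 7-joint arm with a two-finger parallel gripper is mounted at the origin on the work surface. World frame = base frame: x ahead of the robot, y to its left, z up, the work surface at z = 0. Lengths are in m, angles in rad, forces in N, time in s.
With the tool pointing down it reaches from about 0.4 to 0.85 m from the base axis. Payload 4.5 kg.
Tool frame: the origin (TCP) lies at the centre of the arm's flange, where the gripper is bolted on; the fingertips stand 166 mm ahead of it and the grasp point (between the pads) lies 147 mm ahead of it; z points along the fingers, y is the line along which they close (so a half turn about z gives the same grasp; the last joint's range is limited). The gripper opens to 88 mm and grips with 3 to 60 N. Pads are 18 mm wide; open, the fingers measure 123 mm over their backs; the gripper's body (75 mm by 187 mm) begins 45 mm behind the grasp point.
Start: joints at [1.268, 0.689, -0.195, 1.565, 0.157, 0.902, -0.215], TCP at [0.207, -0.59, 0.405] pointing down, gripper open.
Joint ranges: [-3.01, 3.01], [-0.46, 2.08], [-1.47, 1.51], [0.13, 2.56], [-1, 4.14], [0.04, 2.09], [-2.66, 2.66]. Speed limits (rad/s): [2.57, 2.57, 3.14, 3.14, 3.14, 3.14, 3.14].

INTERFACE

Orientations are given as a unit quaternion [w, x, y, z].
In Python, from bench import bot gives the robot as it stands.
- The arm moves only by the tool arm_command, never from a script. Its argument "commands" is a list of rows, each a list of 6 numbers: the shift along the world's x, y, z in units of 400 mm (1.0 is 400 mm), then the turn, a rotation vector about the world's x, y, z in units of pi/2 rad (1.0 is pi/2 rad). In form: [[tx, ty, tz, rx, ry, rz], ...]. A call has 1 to 12 rows; each row is the pose to reach, as a shift and turn from the pose commanded when the call began; what a row does not reach only later rows make up. A row lasts 1/8 s, in which the tool goes at most 62.5 mm and 10.7 degrees, less where a joint would pass 70% of its speed; a pose out of reach is approached as far as the arm can. A call with a number of a shift or a turn outside -1 to 1 is refused whole. A call with a gripper value outside its range is refused whole. "claw" is the finger opening in mm, from 0 to 88.1, set as the call begins (left out, the last holds). The fingers move at their own pace and stop on an object; "force" is the grip in N (left out, the last holds). Time passes only in rows, so rows that repeat a pose let the fingers close. It gives the time, the measured TCP pose, the force, the opening and the grip force at its end, in the units of the state.
- bot.state(): the state, without advancing time (a new reading comes with each control period).
- bot.grab_frame(name): name is "side" or "top"; returns a dict with "color" (420x560x3 uint8, red, green, blue), "depth" (420x560 float32, m along the optical axis (not along the pixel's ray), 0 where there is no reading), "K" (3x3 intrinsics, pixels), "R" (3x3) and "t" (3): a world point X has camera coordinates R X + t. Camera axes: x right, y down, z forward; pixel columns grow to the right and rows downward; lengths in m; the calibration is good to about 2 mm. A picture is of the moment at which its call begins.
- bot.finish_job(): hands the job in; it is judged then, once.
Trained networks look in the newest picture that a camera, given by its name, has taken for a name from the list of things; names that differ only in an ending like _2 or _b are one class to them, and where a whole thing is asked for, a point or a joint stands for the part that bears it (a point fixed in the world has none). Each returns a list of dicts, best first, with "confidence" (0 to 1); they miss things now and then, are a little off and sometimes report something else, mostly with a low value. They report only what shows in the picture. A call takes as long as a camera call. They do not tell look-alikes from the thing itself.
- bot.cut_out(camera, target): "mask" (420x560 bool, what is visible of it) and "bbox" ([centre column, centre row, width, height] in pixels, round what is visible of it).
The state is a dict: "time": time; "qpos": joint angles; "joint_vel": joint speeds; "joint_torque": joint torques, N m; "eef_pos": TCP position; "tcp_rot": TCP orientation; "force": force on the tool from outside, world axes, zero at the start; "moment": the same for the moment, N m; "opening": finger opening in m; "gripper_force": force on a finger pad.
Only numpy, scipy, OpenCV 4.12 (cv2) and the standard library are available. Lean on these libraries where they do the work, as an engineer would, in place of code of your own. Each camera call takes 0.05 s, during which the arm holds its last target. There are 200 camera calls.

TASK

Open the drawer of the grey cabinet, take out the glass magnifier that was left in it and stand it on the red felt pad, then lay every small blue-cored film roll flat in the drawer's blue bay and every yellow-cored one flat in its yellow bay, and push the drawer fully home without slamming it. Film and glass are delicate: grip them lightly, with about 10 N, never over 20 N a finger, and leave the other things on the bench where they are.

Things in the scene. Friction and masses are not known exactly. Their poses are not given: they have to be found in the camera images.
- cabinet: low grey steel cabinet, 300 deep (x) x 360 wide (y) x 92 mm high, fixed; origin at the middle of its front lower edge, on the bench; its front, with the green drawer, faces its own -x, towards the robot; two large film rolls are stored on its top, fixed, 70 mm high
- drawer (a joint): how far the drawer is pulled out, m: 0 fully home, 0.2 at the stop; it slides along the cabinet's own -x with about 2 N of friction
- handle (a point): middle of the drawer's steel bar handle, a round bar 10 mm thick and 120 mm long along the cabinet's y, 40 mm in front of the green front panel and 26 mm below the cabinet's top; take it from above; moves with the drawer
- blue_bay (a point): drawer's left bay (cabinet's +y side, blue tab and floor): point on its floor, midway across, at the inner face of the front panel; x into the drawer (away from the robot), z up. Bay 250 mm long, 156 wide (y -78 to 78), side walls 42 high, front panel 62 high (15 thick), floor 16 above the bench. Drawer at 0.2: the first 179 mm are uncovered. Moves with the drawer
- yellow_bay (a point): the same for the drawer's right bay (cabinet's -y side, yellow tab and yellow floor)
- magnifier: glass dome magnifier, black round base with a clear dome, 50 mm diameter, 28 mm high (grip its straight side, the lowest 20 mm), about 110 g; origin at the centre of its underside, z up; starts inside the closed drawer, in the blue bay; delicate: over 20 N a finger (40 N both together) breaks it, so grip at about 10 N
- pad: square felt pad, red on black rubber, 100 x 100 x 4 mm, fixed on the bench; origin at the centre of its underside
- blue1: small roll of brown film, 48 mm diameter, 35 mm high, about 90 g, lying flat on the bench with a blue core showing on both faces; origin at its centre, z along its axis; delicate: gripped with more than 20 N a finger (40 N both together) it is crushed, so grip at about 10 N. Not all rolls are present
- blue2: small roll of brown film, 48 mm diameter, 35 mm high, about 90 g, lying flat on the bench with a blue core showing on both faces; origin at its centre, z along its axis; delicate: gripped with more than 20 N a finger (40 N both together) it is crushed, so grip at about 10 N. Not all rolls are present
- blue3: small roll of brown film, 48 mm diameter, 35 mm high, about 90 g, lying flat on the bench with a blue core showing on both faces; origin at its centre, z along its axis; delicate: gripped with more than 20 N a finger (40 N both together) it is crushed, so grip at about 10 N. Not all rolls are present
- yellow1: small roll of brown film, 48 mm diameter, 35 mm high, about 90 g, lying flat on the bench with a yellow core showing on both faces; origin at its centre, z along its axis; delicate: gripped with more than 20 N a finger (40 N both together) it is crushed, so grip at about 10 N. Not all rolls are present
- yellow2: small roll of brown film, 48 mm diameter, 35 mm high, about 90 g, lying flat on the bench with a yellow core showing on both faces; origin at its centre, z along its axis; delicate: gripped with more than 20 N a finger (40 N both together) it is crushed, so grip at about 10 N. Not all rolls are present
- yellow3: small roll of brown film, 48 mm diameter, 35 mm high, about 90 g, lying flat on the bench with a yellow core showing on both faces; origin at its centre, z along its axis; delicate: gripped with more than 20 N a finger (40 N both together) it is crushed, so grip at about 10 N. Not all rolls are present
- big_roll: bystander: large brown film roll with a cream core, 110 mm diameter, 35 mm high; origin under its centre
- tall_stack: bystander: stack of three large film rolls, 120 mm diameter, 105 mm high; origin under its centre
- red_core: bystander: empty red plastic core (ring), 50 mm diameter, 20 mm high; origin under its centre
- splicer: bystander: film splicer, 60 x 140 mm, 54 mm high; origin under its centre
- tape_dispenser: bystander: black tape dispenser, 60 x 130 mm, 80 mm high; origin under its centre
Mind the look-alikes: they are no part of the job. What is shaped like the blue1 but pink is not meant. Leave any turquoise look-alike of the blue3 alone.

How it is judged:
By the outcome, as a careful person would: the job done as asked, in the order asked, and still so for the second after the job is handed in, with the robot touching nothing.
Of blue1, blue2, blue3, yellow1, yellow2, yellow3 only 4 to 6 are there at a start; the rules pass over those that are not, and their reading is None.
At some moment in a run one of blue1, blue2, blue3, yellow1, yellow2, yellow3 may be knocked a few centimetres aside while the robot is not near it.
Once in a run the grip may slacken for a moment while it holds something.
It also fails if it takes over 210 s, if anything falls off the work surface, if the arm or the gripper's body presses on something with over 40 N, if the wrist force passes 120 N, or if a joint passes its speed limit or range.

## Working session

There is one attempt and no reset: what is moved stays moved. The work goes in short steps, Python scripts to look and compute and a tool call to move; the robot and the scene stay as the last step left them, time stands still between calls to the robot, and variables do not carry over. Pictures are saved under pics/ and viewed, at most 14 in all, crops included, and the job is handed in when it is done.

Besides the shell and the picture viewer there is one more tool, called after "Request:" as name([rows], argument=value, ...), one row to a line, values as JSON. arm_command: Moves the arm, as the interface text tells. Shifts and turns lie within -1 to 1; 1 stands for 400 mm of shift or pi/2 rad of turn. Its arguments: {"type":"object","properties":{"commands":{"type":"array"},"claw":{"type":"number"},"force":{"type":"number"}},"required":["commands"]}

```bash
ls; mkdir -p pics
python3 - <<'E'
from bench import bot
import cv2
s=bot.state(); print({k:(v if not hasattr(v,'round') else v) for k,v in s.items()})
for n in("top","side"):
    f=bot.grab_frame(n); cv2.imwrite(f"pics/{n}0.png",f["color"][:,:,::-1]); print(n,f["K"].tolist(),f["R"].round(3).tolist(),f["t"].round(3).tolist())
E
```

```text
pics
{'time': 0.0, 'qpos': array([ 1.26777602,  0.68997065, -0.19451394,  1.56634575,  0.15730925,
        0.90251021, -0.21506372]), 'joint_vel': array([ 6.95335528e-05,  1.38433261e-03,  4.03363568e-04, -1.95894256e-03,
       -2.08237018e-04,  1.30150830e-03, -1.00168504e-03]), 'joint_torque': array([ 2.31575259e-04, -5.27556431e+01, -1.26692601e+00, -1.53429347e+01,
       -5.25969348e-02,  6.56967197e-03,  1.68183215e-04]), 'eef_pos': array([ 0.20641726, -0.5895772 ,  0.40391762]), 'tcp_rot': array([-8.92685845e-04,  9.85841466e-01,  1.67677540e-01, -2.24878712e-04]), 'force': array([ 0.01838488, -0.14308333, -0.29635067]), 'moment': array([0.00555959, 0.03189874, 0.0181326 ]), 'gripper_force': 0.0, 'opening': 0.08804556362746874}
top [[544.9373191881706, 0.0, 273.48578277691206], [0.0, 544.9373191881706, 213.03796448517394], [0.0, 0.0, 1.0]] [[-0.007, -1.0, -0.0], [-0.997, 0.007, -0.071], [0.071, -0.0, -0.997]] [-0.066, 0.553, 1.495]
side [[517.5226436843658, 0.0, 278.629521643394], [0.0, 517.5226436843658, 206.87139077004636], [0.0, 0.0, 1.0]] [[-0.749, -0.662, -0.023], [-0.327, 0.4, -0.856], [0.576, -0.634, -0.516]] [0.356, 0.274, 1.085]
```

View pics/top0.png

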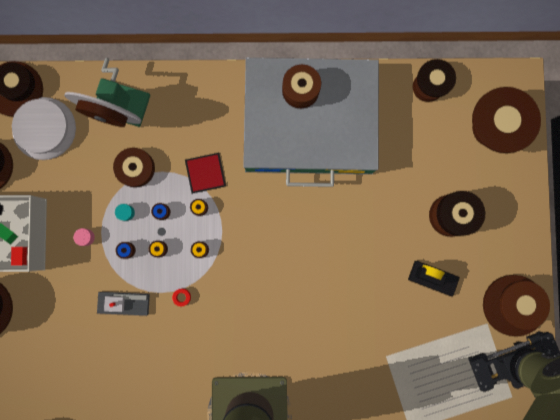

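View pics/side0.png

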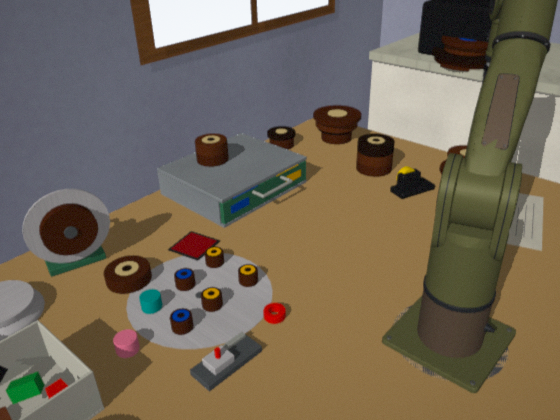

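The top view shows two blue-cored rolls (161,211) and (125,250) and three yellow-cored (199,207), (158,249), (199,250). The things that could be mistaken for them are turquoise (124,212), pink (82,237), red ring (182,297) and big cream roll (134,167). The pad is at (206,173) and the handle at (310,178). The rolls sit on a light disc. Next I measure.

```bash
cat > h.py <<'E'
from bench import bot
import numpy as np, cv2
def cloud(f):
    d=f["depth"]; v,u=np.mgrid[:d.shape[0],:d.shape[1]]; K=f["K"]
    P=np.stack([(u-K[0,2])/K[0,0]*d,(v-K[1,2])/K[1,1]*d,d],-1)
    X=(P-f["t"])@f["R"]; X[d<=0]=np.nan; return X
def hsv(f): return cv2.cvtColor(f["color"],cv2.COLOR_RGB2HSV)
RNG={"blue":((108,120,40),(125,255,255)),"yellow":((18,150,120),(32,255,255)),"turq":((82,120,60),(100,255,255)),"red":((0,180,60),(4,255,255)),"pink":((165,80,100),(178,255,255))}
def blobs(f,c,amin=12):
    m=cv2.inRange(hsv(f),*map(np.array,RNG[c])); m=cv2.morphologyEx(m,cv2.MORPH_CLOSE,np.ones((5,5)))
    n,l,s,ce=cv2.connectedComponentsWithStats(m); X=cloud(f); o=[]
    for i in range(1,n):
        if s[i,4]>=amin: o.append((ce[i].round(1).tolist(),int(s[i,4]),np.nanmedian(X[l==i],0).round(4).tolist()))
    return o
def rolls(f):
    "roll centres: dark-brown+core pixels above disc, near each core"
    X=cloud(f); r={}
    for c in("blue","yellow"):
        for ce,a,p in blobs(f,c):
            d=np.hypot(X[...,0]-p[0],X[...,1]-p[1]); m=(d<.035)&(abs(X[...,2]-p[2])<.006)
            if m.sum()>50:
                (x,y),rad=cv2.minEnclosingCircle(X[m][:,:2].astype(np.float32))
                r.setdefault(c,[]).append(dict(px=ce,core=p,c=(round(x,4),round(y,4)),rad=round(rad,4),z=round(float(np.nanmedian(X[m][:,2])),4),n=int(m.sum())))
    return r
E
python3 - <<'E'
from h import *
for n in("top","side"):
    f=bot.grab_frame(n); X=cloud(f); print(n)
    for c,l in rolls(f).items():
        for q in l: print(c,q)
    for c in("turq","red","pink"): print(c,blobs(f,c))
    if n=="top":
        for nm,(u,v) in dict(disc=(180,230),disc2=(140,230),hub=(162,232),table=(250,230),pad=(206,173),cabtop=(340,120),cabedgeL=(250,165),front=(310,165),cabR=(373,165),handle=(310,185)).items(): print(nm,X[v,u].round(4))
    for t in("handle","pad","cabinet","big_roll","red_core","splicer","drawer","tape_dispenser","tall_stack"):
        for r in bot.cut_out(n,t)[:2]:
            m=r["mask"]; print(t,round(r["confidence"],2),np.round(r["bbox"]).tolist(),np.nanmedian(X[m],0).round(3),np.nanpercentile(X[m],[3,97],axis=0).round(3).tolist())
E
```

```text
top
blue {'px': [159.2, 210.7], 'core': [0.5592, 0.2448, 0.0355], 'c': (0.5584, 0.2444), 'rad': 0.0241, 'z': 0.0353, 'n': 219}
blue {'px': [123.4, 249.7], 'core': [0.4527, 0.3423, 0.0351], 'c': (0.4519, 0.3409), 'rad': 0.0244, 'z': 0.0349, 'n': 218}
yellow {'px': [197.8, 206.5], 'core': [0.5716, 0.1384, 0.0355], 'c': (0.5694, 0.1383), 'rad': 0.0239, 'z': 0.0355, 'n': 211}
yellow {'px': [156.5, 248.5], 'core': [0.4573, 0.2517, 0.0351], 'c': (0.4546, 0.251), 'rad': 0.0242, 'z': 0.0352, 'n': 228}
yellow {'px': [198.4, 249.4], 'core': [0.4538, 0.1375, 0.0355], 'c': (0.4519, 0.1363), 'rad': 0.0239, 'z': 0.0354, 'n': 223}
yellow {'px': [433.0, 271.6], 'core': [0.3883, -0.4926, 0.0755], 'c': (0.3787, -0.4921), 'rad': 0.0334, 'z': 0.074, 'n': 170}
turq [([124.1, 211.9], 251, [0.5569, 0.3414, 0.0351])]
red [([18.3, 255.6], 258, [0.4385, 0.6151, 0.0638]), ([181.2, 297.2], 195, [0.3223, 0.186, 0.0182]), ([111.9, 303.9], 12, [0.3082, 0.3661, 0.0529])]
pink [([205.6, 172.6], 833, [0.6682, 0.1204, 0.0038]), ([83.3, 236.7], 286, [0.4891, 0.4531, 0.0341])]
disc [0.5077 0.1933 0.0007]
disc2 [5.085e-0
[... 2967 characters left out ...]
-0.333, 0.007], [0.948, 0.011, 0.162]]
big_roll 0.66 [127.0, 271.0, 41.0, 37.0] [0.667 0.33  0.035] [[0.63, 0.276, 0.006], [0.726, 0.374, 0.039]]
red_core 0.66 [274.0, 314.0, 24.0, 19.0] [0.321 0.192 0.018] [[0.299, 0.17, 0.001], [0.34, 0.212, 0.023]]
splicer 0.88 [225.0, 360.0, 71.0, 57.0] [0.297 0.365 0.018] [[0.275, 0.285, 0.005], [0.332, 0.418, 0.038]]
drawer 0.82 [264.0, 193.0, 87.0, 60.0] [ 0.668 -0.137  0.054] [[0.624, -0.332, 0.015], [0.675, 0.008, 0.08]]
tape_dispenser 0.74 [413.0, 182.0, 45.0, 32.0] [ 0.367 -0.485  0.025] [[0.328, -0.564, 0.003], [0.41, -0.446, 0.078]]
tall_stack 0.95 [377.0, 154.0, 36.0, 47.0] [ 0.522 -0.525  0.076] [[0.486, -0.599, 0.007], [0.584, -0.503, 0.109]]
```

Run:
```python
from h import *
f=bot.grab_frame("top"); X=cloud(f)
m=(abs(X[...,2]-.092)<.008)&(X[...,0]>.6)&(X[...,1]<.05)&(X[...,1]>-.4)
P=X[m][:,:2].astype(np.float32)
print(cv2.minAreaRect(P)); 
# front edge: min x per y bin
y=np.arange(-.33,-.02,.01); e=np.array([np.percentile(P[abs(P[:,1]-q)<.006,0],1) for q in y]); print("front",np.polyfit(y,e,1))
h=(X[...,0]>.6)&(X[...,0]<.65)&(X[...,1]<.0)&(X[...,1]>-.35)&(X[...,2]>.04)
H=X[h]; print("handle",H.min(0).round(3),H.max(0).round(3),np.median(H,0)); b=H[H[:,0]<.636]; print(np.polyfit(b[:,1],b[:,0],1),b[:,1].min(),b[:,1].max(),np.median(b,0))
s=bot.grab_frame("side"); Y=cloud(s); h=(Y[...,0]>.6)&(Y[...,0]<.636)&(Y[...,1]<.0)&(Y[...,1]>-.35)&(Y[...,2]>.04); b=Y[h]; print("side",np.polyfit(b[:,1],b[:,0],1),b[:,1].min(),b[:,1].max(),np.median(b,0))
q=bot.state()["tcp_rot"]; from scipy.spatial.transform import Rotation as R
print(R.from_quat(np.roll(q,-1)).as_matrix().round(3))
cv2.imwrite("pics/crop.png",cv2.resize(f["color"][150:310,60:260,::-1],None,fx=3.5,fy=3.5,interpolation=cv2.INTER_CUBIC))
```

```text
((0.8147998452186584, -0.172442227602005), (0.3607284128665924, 0.30256643891334534), 88.60250854492188)
front [0.02244043 0.6710061 ]
handle [ 0.62  -0.231  0.06 ] [ 0.65  -0.104  0.077] [ 0.62633435 -0.16562066  0.06902199]
[0.01099678 0.62751769] -0.23068067514895343 -0.10379376259940362 [ 0.62580901 -0.1645008   0.06905405]
side [0.02546251 0.62952038] -0.22880053056871577 -0.10170578304507497 [ 0.62496118 -0.16078957  0.07017987]
[[ 0.944  0.33   0.   ]
 [ 0.33  -0.944 -0.   ]
 [ 0.     0.    -1.   ]]
```

View pics/crop.png

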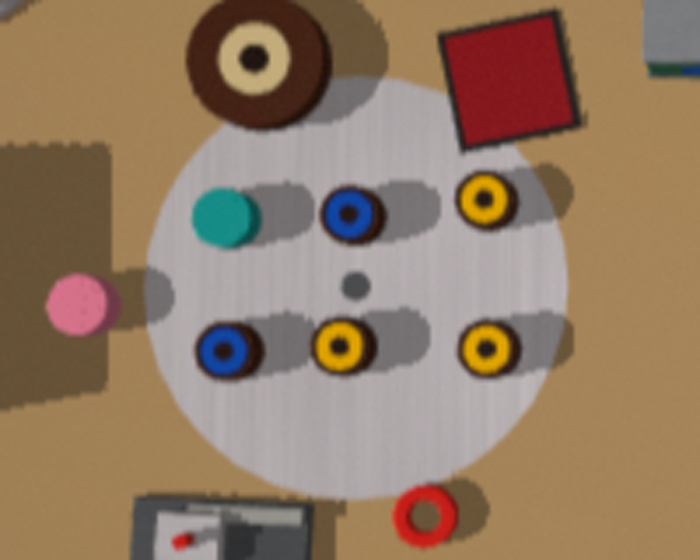

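The crop confirms the choice: the two blue-ringed and three yellow-ringed brown rolls. The solid turquoise and pink ones, the red ring and the big roll stay where they are.

Request:
arm_command([
  [0.09, 0.1, 0, 0, 0, 0.08],
  [0.18, 0.2, 0, 0, 0, 0.16],
  [0.27, 0.3, 0, 0, 0, 0.24],
  [0.36, 0.4, 0, 0, 0, 0.32],
  [0.45, 0.5, 0, 0, 0, 0.4],
  [0.54, 0.6, 0, 0, 0, 0.48],
  [0.63, 0.7, 0, 0, 0, 0.56],
  [0.72, 0.8, 0, 0, 0, 0.64],
  [0.81, 0.9, 0, 0, 0, 0.71],
  [0.9, 1, 0, 0, 0, 0.771],
  [0.9, 1, 0, 0, 0, 0.771],
  [0.9, 1, 0, 0, 0, 0.771],
], claw=32, force=20)

```text
time: 2.7
eef_pos: [0.5661, -0.1906, 0.4045]
tcp_rot: [-0.0, 0.716, 0.699, -0.001]
force: [-0.7, -0.3, 0.7]
opening: 0.0319
gripper_force: 0.0
```

Request:
arm_command([
  [0.07, 0.03, -0.05, 0, 0, 0],
  [0.145, 0.059, -0.12, 0, 0, 0],
  [0.145, 0.059, -0.2, 0, 0, 0],
  [0.145, 0.059, -0.27, 0, 0, 0],
  [0.145, 0.059, -0.33, 0, 0, 0],
  [0.145, 0.059, -0.38, 0, 0, 0],
  [0.145, 0.059, -0.42, 0, 0, 0],
  [0.145, 0.059, -0.45, 0, 0, 0],
  [0.145, 0.059, -0.47, 0, 0, 0],
  [0.145, 0.059, -0.48, 0, 0, 0],
  [0.145, 0.059, -0.48, 0, 0, 0],
])

```text
time: 4.08
eef_pos: [0.6247, -0.1662, 0.2128]
tcp_rot: [0.0, 0.715, 0.699, 0.0]
force: [-0.3, -0.7, 0.7]
opening: 0.0323
gripper_force: 0.0
```

Request:
arm_command([
  [0, 0, 0, 0, 0, 0],
  [0, 0, 0, 0, 0, 0],
  [0, 0, 0, 0, 0, 0],
  [0, 0, 0, 0, 0, 0],
], claw=5, force=20)

```text
time: 4.58
eef_pos: [0.6251, -0.1663, 0.2133]
tcp_rot: [0.001, 0.715, 0.699, 0.001]
force: [1.7, -1.1, 1.6]
opening: 0.0088
gripper_force: 19.4
```

Request:
arm_command([
  [-0.02, 0.0005, 0, 0, 0, 0],
  [-0.06, 0.0014, 0, 0, 0, 0],
  [-0.11, 0.0025, 0, 0, 0, 0],
  [-0.17, 0.004, 0, 0, 0, 0],
  [-0.23, 0.0053, 0, 0, 0, 0],
  [-0.29, 0.0067, 0, 0, 0, 0],
  [-0.35, 0.008, 0, 0, 0, 0],
  [-0.4, 0.0092, 0, 0, 0, 0],
  [-0.44, 0.01, 0, 0, 0, 0],
  [-0.47, 0.0108, 0, 0, 0, 0],
  [-0.49, 0.0113, 0, 0, 0, 0],
  [-0.498, 0.0115, 0, 0, 0, 0],
])

```text
time: 6.08
eef_pos: [0.4266, -0.1617, 0.2131]
tcp_rot: [0.001, 0.715, 0.699, 0.002]
force: [7.3, -0.5, 1.3]
opening: 0.0088
gripper_force: 19.5
```

Request:
arm_command([
  [0, 0, 0, 0, 0, 0],
  [0, 0, 0, 0, 0, 0],
])

```text
time: 6.32
eef_pos: [0.4267, -0.1616, 0.2131]
tcp_rot: [0.001, 0.715, 0.699, 0.001]
force: [5.5, -0.4, 5.3]
opening: 0.0085
gripper_force: 19.1
```

Request:
arm_command([
  [0, 0, 0, 0, 0, 0],
  [0, 0, 0, 0, 0, 0],
  [0, 0, 0.05, 0, 0, 0],
  [0, 0, 0.12, 0, 0, 0],
  [0, -0.05, 0.22, 0, 0, -0.1],
  [0, -0.15, 0.32, 0, 0, -0.2],
  [0, -0.25, 0.4, 0, 0, -0.3],
  [0, -0.35, 0.45, 0, 0, -0.4],
  [0, -0.45, 0.45, 0, 0, -0.5],
  [0, -0.55, 0.45, 0, 0, -0.6],
  [0, -0.6, 0.45, 0, 0, -0.7],
  [0, -0.6, 0.45, 0, 0, -0.771],
], claw=34)

```text
time: 7.82
eef_pos: [0.4236, -0.4033, 0.3915]
tcp_rot: [-0.001, 0.986, 0.164, -0.002]
force: [-0.9, 0.2, -0.6]
opening: 0.0337
gripper_force: 0.0
```

```bash
cat > look.py <<'E'
from h import *
import sys
f=bot.grab_frame("top"); X=cloud(f); s=bot.grab_frame("side"); Y=cloud(s)
for n,c in(("top",f),("side",s)):
    for k,l in rolls(c).items():
        for q in l:
            if q["z"]<.07 and q["core"][1]>-.4: print(n,k,q["px"],q["c"],q["rad"],q["z"],q["n"])
    cv2.imwrite(f"pics/{n}_{sys.argv[1]}.png",c["color"][:,:,::-1])
st=bot.state(); print(st["time"],st["eef_pos"].round(4),st["tcp_rot"].round(3))
E
python3 look.py 1
python3 - <<'E'
from h import *
for n in("top","side"):
    f=bot.grab_frame(n); X=cloud(f)
    for t in("magnifier","handle"):
        for r in bot.cut_out(n,t)[:3]:
            m=r["mask"]; print(n,t,round(r["confidence"],2),np.round(r["bbox"]).tolist(),np.nanmedian(X[m],0).round(3),np.nanpercentile(X[m],[3,97],axis=0).round(3).tolist())
    if n=="top": cv2.imwrite("pics/dr.png",cv2.resize(f["color"][150:275,230:400,::-1],None,fx=4.5,fy=4.5,interpolation=cv2.INTER_CUBIC))
E
```

```text
top blue [280.0, 199.7] (0.5971, -0.0926) 0.035 0.0159 398
top blue [159.2, 210.7] (0.5594, 0.2443) 0.0247 0.0353 220
top blue [123.4, 249.7] (0.4515, 0.3412) 0.0246 0.0343 230
top yellow [337.9, 206.0] (0.5716, -0.2492) 0.0349 0.016 444
top yellow [197.8, 206.5] (0.5692, 0.1386) 0.024 0.0347 213
top yellow [156.4, 248.6] (0.4546, 0.2509) 0.0238 0.0354 220
top yellow [198.5, 249.4] (0.4521, 0.1364) 0.024 0.0351 222
side blue [262.2, 208.8] (0.6429, -0.1064) 0.0348 0.018 234
side blue [291.9, 230.2] (0.4709, -0.0486) 0.0332 0.0461 67
side blue [183.5, 273.5] (0.5621, 0.2467) 0.0277 0.0361 224
side blue [180.4, 315.0] (0.4516, 0.3417) 0.0256 0.0362 293
side yellow [311.0, 191.3] (0.5898, -0.2641) 0.0349 0.0177 207
side yellow [213.5, 251.1] (0.5699, 0.1362) 0.028 0.0363 188
side yellow [247.3, 269.3] (0.4527, 0.1375) 0.0265 0.0362 221
side yellow [210.7, 292.9] (0.4569, 0.2528) 0.0255 0.0363 255
7.925 [ 0.4243 -0.4015  0.3917] [-0.001  0.986  0.167 -0.002]
top magnifier 0.59 [274.0, 210.0, 19.0, 20.0] [ 0.562 -0.068  0.037] [[0.541, -0.088, 0.018], [0.586, -0.046, 0.048]]
top handle 0.97 [310.0, 216.0, 138.0, 88.0] [ 0.566 -0.172  0.017] [[0.462, -0.325, 0.01], [0.669, -0.009, 0.079]]
top handle 0.65 [199.0, 209.0, 20.0, 16.0] [0.569 0.138 0.035] [[0.547, 0.119, 0.027], [0.589, 0.158, 0.04]]
side magnifier 0.57 [268.0, 223.0, 16.0, 9.0] [ 0.557 -0.058  0.038] [[0.542, -0.081, 0.023], [0.577, -0.043, 0.046]]
side handle 0.49 [274.0, 312.0, 23.0, 20.0] [0.32  0.191 0.019] [[0.298, 0.168, 0.003], [0.342, 0.212, 0.023]]
```

View pics/dr.png

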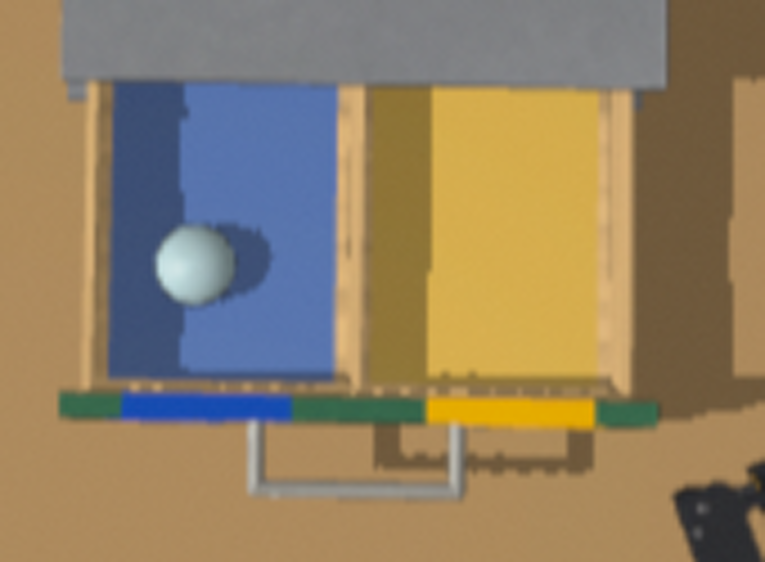

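The crop shows the open drawer, with the dome magnifier at crop (195,265), that is full-image (273,209), left of the blue bay's middle. I measure the dome and the bay limits more finely.

Run:
```python
from h import *
f=bot.grab_frame("top"); X=cloud(f)
D=(X[...,0]>.5)&(X[...,0]<.62)&(X[...,1]<-.03)&(X[...,1]>-.12)
for lo,hi in((.024,.05),(.03,.05),(.036,.05)):
    m=D&(X[...,2]>lo)&(X[...,2]<hi); m&=X[...,1]<-.035
    (x,y),r=cv2.minEnclosingCircle(X[m][:,:2].astype(np.float32)); print(lo,round(x,4),round(y,4),round(r,4),X[m].mean(0).round(4),X[m][:,2].max())
# pixel-ray estimate
H=hsv(f); u=cv2.cut if 0 else None
K,R,t=f["K"],f["R"],f["t"]
def ray(u,v,z):
    d=R.T@np.array([(u-K[0,2])/K[0,0],(v-K[1,2])/K[1,1],1]); c=-R.T@t; return (c+d*(z-c[2])/d[2]).round(4)
print("ray",ray(230+195/4.5,150+265/4.5,.030))
for n,a in (("blueL",(108,300)),("blueR",(338,300)),("yelL",(367,300)),("yelR",(600,300)),("cabF_b",(220,85)),("bfront",(220,376)),("yfront",(480,376))): print(n,ray(230+a[0]/4.5,150+a[1]/4.5,.092 if 'cab' in n else .016))
# panel
m=(X[...,2]>.07)&(X[...,2]<.083)&(X[...,0]>.43)&(X[...,0]<.5)&(X[...,1]>-.34)&(X[...,1]<0)
print("panel",np.percentile(X[m][:,0],[3,97]),np.percentile(X[m][:,1],[1,99]),np.median(X[m][:,2]))
for yy in(-.08,-.17,-.25):
    k=m&(abs(X[...,1]-yy)<.02); print(yy,np.percentile(X[k][:,0],[3,50,97]).round(4))
m=(X[...,2]>.05)&(X[...,2]<.065)&(X[...,0]>.5)&(X[...,0]<.64)&(X[...,1]>-.35)&(X[...,1]<.02)
print("walls",np.histogram(X[m][:,1],bins=np.arange(-.34,.02,.008)))
m=abs(X[...,2]-.016)<.004
for nm,a,b in(("b",-.17,0),("y",-.35,-.17)):
    k=m&(X[...,0]>.5)&(X[...,0]<.64)&(X[...,1]>a)&(X[...,1]<b); print(nm,np.percentile(X[k],[1,99],axis=0).round(4),np.median(X[k][:,2]))
    k=m&(X[...,0]>.46)&(X[...,0]<.69)&(X[...,1]>a+.04)&(X[...,1]<b-.04); print(nm,np.percentile(X[k][:,0],[1,99]).round(4))
p=blobs(f,"pink")[0]; m=cv2.inRange(hsv(f),(0,120,40),(6,255,255))|cv2.inRange(hsv(f),(170,120,40),(180,255,255)); m[:, :170]=0;m[:,240:]=0;m[210:]=0;m[:140]=0
v,u=np.nonzero(m); print("pad",cv2.minAreaRect(X[m>0][:,:2].astype(np.float32)), ray((u.min()+u.max())/2,(v.min()+v.max())/2,.004))
s=bot.grab_frame("side"); Y=cloud(s)
D=(Y[...,0]>.53)&(Y[...,0]<.6)&(Y[...,1]<-.035)&(Y[...,1]>-.1)&(Y[...,2]>.036)&(Y[...,2]<.05); print("side dome",Y[D].mean(0).round(4),Y[D].max(0).round(3),Y[D].min(0).round(3))
```

```text
0.024 0.5575 -0.0821 0.0481 [ 0.5624 -0.0686  0.0374] 0.04973042401862885
0.03 0.5626 -0.0683 0.0237 [ 0.5628 -0.0683  0.0387] 0.04973042401862885
0.036 0.5623 -0.0668 0.0225 [ 0.5629 -0.0679  0.0411] 0.04973042401862885
ray [ 0.5629 -0.0692  0.03  ]
blueL [ 0.5427 -0.0152  0.016 ]
blueR [ 0.5417 -0.1575  0.016 ]
yelL [ 0.5416 -0.1755  0.016 ]
yelR [ 0.5405 -0.3196  0.016 ]
cabF_b [ 0.6647 -0.0847  0.092 ]
bfront [ 0.4952 -0.0841  0.016 ]
yfront [ 0.494  -0.2446  0.016 ]
panel [0.44660587 0.48138791] [-0.3359767  -0.00387317] 0.07748810163110002
-0.08 [0.4658 0.4746 0.4814]
-0.17 [0.4652 0.4727 0.4781]
-0.25 [0.4641 0.4696 0.4775]
walls (array([ 12, 104,   1,   0,   0,   0,   0,   0,   0,   0,   0,   0,   0,
         0,   0,   0,   0,   0,   0,   0,   0,  60,  29,   0,   0,   0,
         0,   0,   0,   0,   0,   0,   0,   0,   0,   0,   0,   0,   0,
         0,   0,  56,  63,   0,   0]), array([-0.34 , -0.332, -0.324, -0.316, -0.308, -0.3  , -0.292, -0.284,
       -0.276, -0.268, -0.26 , -0.252, -0.244, -0.236, -0.228, -0.22 ,
       -0.212, -0.204, -0.196, -0.188, -0.18 , -0.172, -0.164, -0.156,
       -0.148, -0.14 , -0.132, -0.124, -0.116, -0.108, -0.1  , -0.092,
       -0.084, -0.076, -0.068, -0.06 , -0.052, -0.044, -0.036, -0.028,
       -0.02 , -0.012, -0.004,  0.004,  0.012,  0.02 ]))
b [[ 0.502  -0.1632  0.0121]
 [ 0.6392 -0.007   0.0198]] 0.01593564991932322
b [0.4913 0.676 ]
y [[ 0.5011 -0.3248  0.0121]
 [ 0.6382 -0.1736  0.0199]] 0.01589764285271127
y [0.4873 0.6717]
pad ((0.6700878143310547, 0.12298841774463654), (0.09372678399085999, 0.08863350003957748), 12.995902061462402) [0.6694 0.123  0.004 ]
side dome [ 0.5605 -0.0627  0.0417] [ 0.582 -0.043  0.047] [ 0.544 -0.087  0.037]
```

Request:
arm_command([
  [0.04, 0.1, 0, 0, 0, -0.03],
  [0.08, 0.2, 0, 0, 0, -0.06],
  [0.12, 0.3, 0, 0, 0, -0.09],
  [0.17, 0.42, 0, 0, 0, -0.12],
  [0.22, 0.54, 0, 0, 0, -0.15],
  [0.27, 0.65, 0, 0, 0, -0.18],
  [0.31, 0.75, 0, 0, 0, -0.21],
  [0.344, 0.8375, -0.03, 0, 0, -0.228],
  [0.344, 0.8375, -0.1, 0, 0, -0.228],
  [0.344, 0.8375, -0.19, 0, 0, -0.228],
  [0.344, 0.8375, -0.26, 0, 0, -0.228],
  [0.344, 0.8375, -0.3, 0, 0, -0.228],
], claw=66, force=10)

```text
time: 9.82
eef_pos: [0.5627, -0.0665, 0.2715]
tcp_rot: [-0.0, 1.0, -0.01, -0.001]
force: [0.3, 0.6, 0.9]
opening: 0.0657
gripper_force: 0.0
```

Request:
arm_command([
  [0, 0, 0, 0, 0, 0],
  [0, 0, 0, 0, 0, 0],
])

```text
time: 10.07
eef_pos: [0.5635, -0.0668, 0.2737]
tcp_rot: [0.0, 1.0, -0.011, 0.001]
force: [-0.2, 0.9, 0.5]
opening: 0.0663
gripper_force: 0.0
```

Request:
arm_command([
  [-0.003, 0, -0.05, 0, 0, 0],
  [-0.003, 0, -0.1, 0, 0, 0],
  [-0.003, 0, -0.14, 0, 0, 0],
  [-0.003, 0, -0.17, 0, 0, 0],
  [-0.003, 0, -0.195, 0, 0, 0],
  [-0.003, 0, -0.21, 0, 0, 0],
  [-0.003, 0, -0.218, 0, 0, 0],
  [-0.003, 0, -0.218, 0, 0, 0],
])

```text
time: 11.08
eef_pos: [0.5618, -0.0667, 0.1855]
tcp_rot: [0.0, 1.0, -0.011, 0.0]
force: [-0.3, 0.5, 0.0]
opening: 0.0665
gripper_force: 0.0
```

Request:
arm_command([
  [0, 0, 0, 0, 0, 0],
  [0, 0, 0, 0, 0, 0],
  [0, 0, 0, 0, 0, 0],
  [0, 0, 0, 0, 0, 0],
  [0, 0, 0, 0, 0, 0],
], claw=40, force=10)

```text
time: 11.7
eef_pos: [0.5619, -0.0669, 0.1858]
tcp_rot: [0.0, 1.0, -0.011, 0.0]
force: [-0.1, -0.3, 4.0]
opening: 0.05
gripper_force: 10.0
```

Request:
arm_command([
  [0, 0, 0.02, 0, 0, 0],
  [0, 0, 0.06, 0, 0, 0],
  [0, 0, 0.11, 0, 0, 0],
  [0, 0, 0.16, 0, 0, 0],
  [0, 0, 0.2, 0, 0, 0],
  [0, 0, 0.22, 0, 0, 0],
  [0, 0, 0.22, 0, 0, 0],
])

```text
time: 12.58
eef_pos: [0.5619, -0.0667, 0.2741]
tcp_rot: [0.0, 1.0, -0.011, 0.0]
force: [-0.2, -0.2, -1.6]
opening: 0.0496
gripper_force: 10.0
```

Request:
arm_command([
  [0, 0.04, 0, 0, 0, 0],
  [0.02, 0.12, 0, 0, 0, 0],
  [0.06, 0.21, 0, 0, 0, 0],
  [0.11, 0.3, 0, 0, 0, 0],
  [0.17, 0.38, 0, 0, 0, 0],
  [0.22, 0.44, 0, 0, 0, 0],
  [0.255, 0.47, 0, 0, 0, 0],
  [0.269, 0.475, 0, 0, 0, 0],
  [0.269, 0.475, 0, 0, 0, 0],
])

```text
time: 13.7
eef_pos: [0.6689, 0.1233, 0.2728]
tcp_rot: [0.0, 1.0, -0.011, -0.001]
force: [-0.0, -0.8, -0.8]
opening: 0.0498
gripper_force: 10.0
```

Request:
arm_command([
  [0, 0, -0.05, 0, 0, 0],
  [0, 0, -0.11, 0, 0, 0],
  [0, 0, -0.16, 0, 0, 0],
  [0, 0, -0.2, 0, 0, 0],
  [0, 0, -0.225, 0, 0, 0],
  [0, 0, -0.24, 0, 0, 0],
  [0, 0, -0.246, 0, 0, 0],
  [0, 0, -0.246, 0, 0, 0],
])

```text
time: 14.7
eef_pos: [0.6696, 0.1234, 0.1755]
tcp_rot: [-0.0, 1.0, -0.011, 0.0]
force: [0.4, 0.1, -0.1]
opening: 0.0498
gripper_force: 10.0
```

Request:
arm_command([
  [0, 0, -0.003, 0, 0, 0],
  [0, 0, -0.003, 0, 0, 0],
])

```text
time: 14.95
eef_pos: [0.6695, 0.1233, 0.1742]
tcp_rot: [-0.0, 1.0, -0.011, 0.0]
force: [0.5, -0.1, -0.6]
opening: 0.0497
gripper_force: 10.0
```

Request:
arm_command([
  [0, 0, -0.002, 0, 0, 0],
  [0, 0, -0.002, 0, 0, 0],
])

```text
time: 15.2
eef_pos: [0.6695, 0.1233, 0.1739]
tcp_rot: [-0.0, 1.0, -0.011, 0.0]
force: [-0.5, -0.4, 5.1]
opening: 0.0494
gripper_force: 10.0
```

Request:
arm_command([
  [0, 0, 0, 0, 0, 0],
  [0, 0, 0, 0, 0, 0],
  [0, 0, 0, 0, 0, 0],
  [0, 0, 0.05, 0, 0, 0],
  [0, 0, 0.12, 0, 0, 0],
  [0, 0, 0.2, 0, 0, 0],
  [-0.05, 0.01, 0.25, 0, 0, 0],
  [-0.13, 0.03, 0.25, 0, 0, 0],
  [-0.2, 0.035, 0.25, 0, 0, 0],
  [-0.245, 0.0395, 0.25, 0, 0, 0],
  [-0.247, 0.0395, 0.25, 0, 0, 0],
  [-0.247, 0.0395, 0.25, 0, 0, 0],
], claw=70)

```text
time: 16.7
eef_pos: [0.5716, 0.139, 0.274]
tcp_rot: [-0.0, 1.0, -0.011, 0.001]
force: [-0.4, -0.4, -0.1]
opening: 0.0698
gripper_force: 0.0
```

```bash
python3 look.py 2
python3 - <<'E'
from h import *
f=bot.grab_frame("side"); X=cloud(f)
for r in bot.cut_out("side","magnifier")[:2]:
    m=r["mask"]; print(r["confidence"],np.round(r["bbox"]).tolist(),np.nanpercentile(X[m],[3,50,97],axis=0).round(3).tolist())
cv2.imwrite("pics/s2.png",cv2.resize(f["color"][150:340,100:330,::-1],None,fx=3,fy=3))
E
```

```text
top blue [279.2, 200.7] (0.5863, -0.0855) 0.035 0.0159 466
top blue [123.2, 249.7] (0.452, 0.3422) 0.0242 0.0349 195
top yellow [337.9, 206.1] (0.5711, -0.2488) 0.035 0.0159 446
top yellow [201.7, 204.1] (0.5687, 0.1358) 0.023 0.0344 65
top yellow [198.7, 249.3] (0.4519, 0.1354) 0.024 0.0352 213
side blue [263.6, 210.7] (0.6266, -0.0992) 0.035 0.0175 237
side blue [292.2, 229.9] (0.4714, -0.0492) 0.0342 0.0453 65
side blue [183.5, 273.5] (0.5598, 0.2462) 0.0263 0.0361 223
side blue [180.4, 315.1] (0.4536, 0.3429) 0.0253 0.0359 302
side yellow [307.2, 190.1] (0.6047, -0.2661) 0.035 0.0176 200
side yellow [213.6, 251.1] (0.5714, 0.1394) 0.0268 0.0363 192
side yellow [247.2, 269.3] (0.4538, 0.1377) 0.0253 0.0363 219
side yellow [210.6, 292.9] (0.456, 0.2535) 0.0257 0.0359 255
16.8 [0.5716 0.1389 0.2735] [-0.     1.    -0.011  0.001]
0.53 [190.0, 242.0, 18.0, 14.0] [[0.648, 0.112, 0.006], [0.662, 0.134, 0.023], [0.687, 0.149, 0.035]]
0.46 [377.0, 155.0, 35.0, 48.0] [[0.485, -0.592, 0.005], [0.524, -0.524, 0.072], [0.589, -0.502, 0.109]]
```

View pics/s2.png

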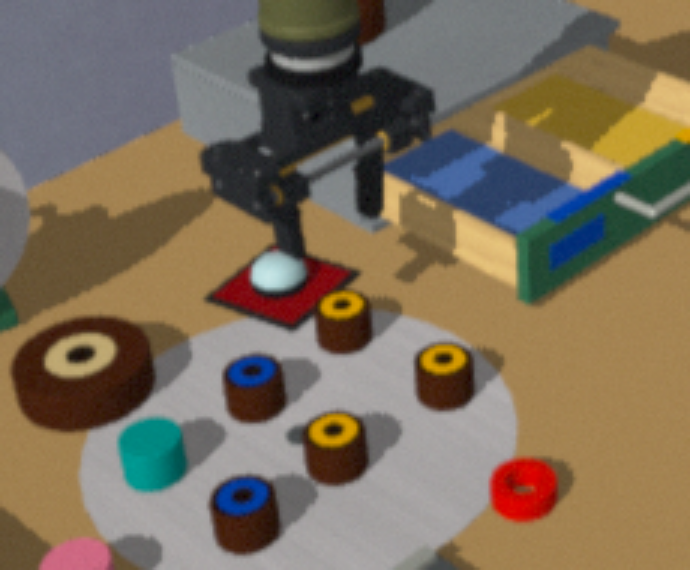

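The side crop shows the magnifier standing on the red pad (crop 278,272) and all five rolls still in place.

Request:
arm_command([
  [-0.003, 0, -0.06, 0, 0, 0],
  [-0.003, 0, -0.13, 0, 0, 0],
  [-0.003, 0, -0.18, 0, 0, 0],
  [-0.003, 0, -0.22, 0, 0, 0],
  [-0.003, 0, -0.245, 0, 0, 0],
  [-0.003, 0, -0.256, 0, 0, 0],
  [-0.003, 0, -0.256, 0, 0, 0],
], claw=70)

```text
time: 17.77
eef_pos: [0.5695, 0.1391, 0.1709]
tcp_rot: [-0.0, 1.0, -0.011, 0.0]
force: [0.1, 0.0, 0.4]
opening: 0.0701
gripper_force: 0.0
```

Request:
arm_command([
  [0, 0, 0, 0, 0, 0],
  [0, 0, 0, 0, 0, 0],
  [0, 0, 0, 0, 0, 0],
  [0, 0, 0, 0, 0, 0],
  [0, 0, 0, 0, 0, 0],
], claw=40, force=10)

```text
time: 18.4
eef_pos: [0.5695, 0.1391, 0.1711]
tcp_rot: [0.0, 1.0, -0.011, 0.0]
force: [-1.1, 0.2, 5.5]
opening: 0.0478
gripper_force: 10.0
```

Request:
arm_command([
  [0, 0, 0.02, 0, 0, 0],
  [0, 0, 0.06, 0, 0, 0],
  [0, 0, 0.12, 0, 0, 0],
  [0, 0, 0.18, 0, 0, 0],
  [0, 0, 0.23, 0, 0, 0],
  [0, 0, 0.25, 0, 0, 0],
  [0, 0, 0.25, 0, 0, 0],
])

```text
time: 19.27
eef_pos: [0.5694, 0.1392, 0.2714]
tcp_rot: [-0.0, 1.0, -0.011, 0.001]
force: [0.0, 0.9, -0.7]
opening: 0.0476
gripper_force: 10.0
```

Request:
arm_command([
  [0.01, -0.05, 0, 0, 0, 0],
  [0.02, -0.14, 0, 0, 0, 0],
  [0.03, -0.25, 0, 0, 0, 0],
  [0.04, -0.37, 0, 0, 0, 0],
  [0.06, -0.49, 0, 0, 0, 0],
  [0.08, -0.61, 0, 0, 0, 0],
  [0.09, -0.73, 0, 0, 0, 0],
  [0.1, -0.84, 0, 0, 0, 0],
  [0.11, -0.92, 0, 0, 0, 0],
  [0.119, -0.96, 0, 0, 0, 0],
  [0.119, -0.972, 0, 0, 0, 0],
  [0.119, -0.972, 0, 0, 0, 0],
])

```text
time: 20.78
eef_pos: [0.617, -0.2482, 0.2704]
tcp_rot: [-0.001, 1.0, -0.01, -0.0]
force: [0.2, 0.2, -0.2]
opening: 0.0478
gripper_force: 10.0
```

Request:
arm_command([
  [0, 0, -0.04, 0, 0, 0],
  [0, 0, -0.09, 0, 0, 0],
  [0, 0, -0.14, 0, 0, 0],
  [0, 0, -0.175, 0, 0, 0],
  [0, 0, -0.197, 0, 0, 0],
  [0, 0, -0.207, 0, 0, 0],
  [0, 0, -0.209, 0, 0, 0],
  [0, 0, -0.209, 0, 0, 0],
])

```text
time: 21.78
eef_pos: [0.6172, -0.2498, 0.1876]
tcp_rot: [0.0, 1.0, -0.011, 0.0]
force: [0.3, -0.3, -1.6]
opening: 0.0481
gripper_force: 10.0
```

Request:
arm_command([
  [0, 0, -0.002, 0, 0, 0],
  [0, 0, -0.002, 0, 0, 0],
  [0, 0, -0.002, 0, 0, 0],
  [0, 0, 0.03, 0, 0, 0],
  [0, 0, 0.09, 0, 0, 0],
  [0, 0, 0.16, 0, 0, 0],
  [0, 0, 0.21, 0, 0, 0],
  [0, 0, 0.21, 0, 0, 0],
], claw=70)

```text
time: 22.78
eef_pos: [0.6176, -0.2499, 0.2733]
tcp_rot: [0.001, 1.0, -0.011, 0.002]
force: [-0.5, -0.1, 0.2]
opening: 0.07
gripper_force: 0.0
```

Request:
arm_command([
  [-0.01, 0.05, 0, 0, 0, 0],
  [-0.05, 0.14, 0, 0, 0, 0],
  [-0.1, 0.25, 0, 0, 0, 0],
  [-0.15, 0.37, 0, 0, 0, 0],
  [-0.2, 0.49, 0, 0, 0, 0],
  [-0.25, 0.61, 0, 0, 0, 0],
  [-0.3, 0.73, 0, 0, 0, 0],
  [-0.35, 0.84, 0, 0, 0, 0],
  [-0.39, 0.92, 0, 0, 0, 0],
  [-0.411, 0.96, 0, 0, 0, 0],
  [-0.411, 0.967, 0, 0, 0, 0],
  [-0.411, 0.967, 0, 0, 0, 0],
])

```text
time: 24.28
eef_pos: [0.4524, 0.137, 0.2708]
tcp_rot: [0.0, 1.0, -0.011, -0.0]
force: [0.2, -0.2, -0.3]
opening: 0.0697
gripper_force: 0.0
```

```bash
python3 look.py 3
```

```text
top blue [279.2, 198.6] (0.5938, -0.0853) 0.035 0.0156 461
top blue [172.7, 212.3] (0.5535, 0.2072) 0.024 0.0347 214
top blue [123.4, 249.7] (0.4521, 0.3414) 0.0243 0.0355 222
top yellow [337.8, 206.1] (0.571, -0.2481) 0.035 0.016 416
top yellow [202.5, 249.5] (0.4484, 0.1251) 0.0151 0.0351 56
side blue [281.8, 217.2] (0.5642, -0.0903) 0.0345 0.0177 174
side blue [291.8, 230.2] (0.4724, -0.0464) 0.0342 0.0472 67
side blue [196.5, 266.7] (0.5543, 0.2092) 0.0256 0.0364 214
side blue [180.4, 315.1] (0.4539, 0.3445) 0.0265 0.036 297
side yellow [308.4, 189.9] (0.5894, -0.2601) 0.0344 0.018 168
side yellow [247.2, 269.3] (0.4537, 0.1394) 0.0268 0.0362 221
side yellow [210.6, 292.9] (0.4563, 0.2533) 0.0256 0.0361 254
24.375 [0.4528 0.1362 0.271 ] [ 0.     1.    -0.011 -0.   ]
```

Request:
arm_command([
  [0, 0, -0.06, 0, 0, 0],
  [0, 0, -0.12, 0, 0, 0],
  [0, 0, -0.175, 0, 0, 0],
  [0, 0, -0.215, 0, 0, 0],
  [0, 0, -0.24, 0, 0, 0],
  [0, 0, -0.25, 0, 0, 0],
  [0, 0, -0.25, 0, 0, 0],
], claw=70)

```text
time: 25.25
eef_pos: [0.4536, 0.1374, 0.1718]
tcp_rot: [0.0, 1.0, -0.011, -0.0]
force: [-0.0, 0.5, 0.6]
opening: 0.0698
gripper_force: 0.0
```

Request:
arm_command([
  [0, 0, 0, 0, 0, 0],
  [0, 0, 0, 0, 0, 0],
  [0, 0, 0, 0, 0, 0],
  [0, 0, 0, 0, 0, 0],
  [0, 0, 0, 0, 0, 0],
], claw=40, force=10)

```text
time: 25.88
eef_pos: [0.4535, 0.1373, 0.1719]
tcp_rot: [0.0, 1.0, -0.011, -0.0]
force: [0.9, -0.5, 5.7]
opening: 0.0479
gripper_force: 10.0
```

Request:
arm_command([
  [0, 0, 0.02, 0, 0, 0],
  [0, 0, 0.06, 0, 0, 0],
  [0, 0, 0.12, 0, 0, 0],
  [0, 0, 0.18, 0, 0, 0],
  [0, 0, 0.23, 0, 0, 0],
  [0, 0, 0.25, 0, 0, 0],
  [0, 0, 0.25, 0, 0, 0],
])

```text
time: 26.75
eef_pos: [0.4534, 0.1374, 0.2722]
tcp_rot: [-0.0, 1.0, -0.011, -0.0]
force: [-0.3, -0.7, -1.4]
opening: 0.0477
gripper_force: 10.0
```

Request:
arm_command([
  [0.01, -0.05, 0, 0, 0, 0],
  [0.04, -0.14, 0, 0, 0, 0],
  [0.07, -0.25, 0, 0, 0, 0],
  [0.1, -0.37, 0, 0, 0, 0],
  [0.14, -0.49, 0, 0, 0, 0],
  [0.18, -0.61, 0, 0, 0, 0],
  [0.21, -0.73, 0, 0, 0, 0],
  [0.24, -0.84, 0, 0, 0, 0],
  [0.265, -0.92, 0, 0, 0, 0],
  [0.279, -0.955, 0, 0, 0, 0],
  [0.279, -0.966, 0, 0, 0, 0],
  [0.279, -0.966, 0, 0, 0, 0],
])

```text
time: 28.25
eef_pos: [0.5648, -0.2476, 0.2712]
tcp_rot: [-0.001, 1.0, -0.01, -0.001]
force: [-0.1, -0.7, -0.8]
opening: 0.0479
gripper_force: 10.0
```

Request:
arm_command([
  [0, 0, -0.04, 0, 0, 0],
  [0, 0, -0.09, 0, 0, 0],
  [0, 0, -0.14, 0, 0, 0],
  [0, 0, -0.175, 0, 0, 0],
  [0, 0, -0.197, 0, 0, 0],
  [0, 0, -0.207, 0, 0, 0],
  [0, 0, -0.209, 0, 0, 0],
  [0, 0, -0.209, 0, 0, 0],
])

```text
time: 29.25
eef_pos: [0.5652, -0.2491, 0.1885]
tcp_rot: [0.0, 1.0, -0.011, -0.0]
force: [-0.4, 0.4, -1.5]
opening: 0.0484
gripper_force: 10.0
```

Request:
arm_command([
  [0, 0, -0.002, 0, 0, 0],
  [0, 0, -0.002, 0, 0, 0],
  [0, 0, -0.002, 0, 0, 0],
  [0, 0, 0.03, 0, 0, 0],
  [0, 0, 0.09, 0, 0, 0],
  [0, 0, 0.16, 0, 0, 0],
  [0, 0.03, 0.21, 0, 0, 0],
  [0, 0.1, 0.21, 0, 0, 0],
  [0, 0.2, 0.21, 0, 0, 0],
  [0, 0.3, 0.21, 0, 0, 0],
], claw=70)

```text
time: 30.5
eef_pos: [0.5648, -0.127, 0.2727]
tcp_rot: [-0.0, 1.0, -0.011, -0.0]
force: [0.7, 0.1, 0.5]
opening: 0.0702
gripper_force: 0.0
```

Request:
arm_command([
  [-0.03, 0.1, 0, 0, 0, 0],
  [-0.06, 0.2, 0, 0, 0, 0],
  [-0.1, 0.32, 0, 0, 0, 0],
  [-0.14, 0.44, 0, 0, 0, 0],
  [-0.18, 0.56, 0, 0, 0, 0],
  [-0.22, 0.68, 0, 0, 0, 0],
  [-0.25, 0.8, 0, 0, 0, 0],
  [-0.265, 0.88, 0, 0, 0, 0],
  [-0.272, 0.94, 0, 0, 0, 0],
  [-0.272, 0.954, 0, 0, 0, 0],
  [-0.272, 0.954, 0, 0, 0, 0],
  [-0.272, 0.954, 0, 0, 0, 0],
])

```text
time: 32.0
eef_pos: [0.4564, 0.2511, 0.2721]
tcp_rot: [0.001, 1.0, -0.012, -0.001]
force: [0.8, 0.6, 0.4]
opening: 0.0699
gripper_force: 0.0
```

```bash
python3 look.py 4
```

```text
top blue [279.1, 199.6] (0.591, -0.0853) 0.0349 0.0158 461
top blue [172.7, 212.3] (0.5537, 0.207) 0.024 0.035 221
top yellow [337.9, 206.0] (0.5704, -0.2473) 0.0349 0.0163 187
top yellow [155.6, 248.8] (0.452, 0.2548) 0.0167 0.0342 88
side blue [263.7, 210.7] (0.624, -0.0993) 0.0348 0.0178 233
side blue [291.9, 230.3] (0.4706, -0.0482) 0.0351 0.0448 69
side blue [199.5, 266.4] (0.5547, 0.2063) 0.0259 0.0365 109
side blue [180.4, 315.1] (0.4518, 0.3421) 0.0258 0.0358 303
side yellow [210.6, 292.9] (0.4559, 0.2512) 0.0263 0.0362 254
32.1 [0.4565 0.2513 0.2721] [ 0.001  1.    -0.012 -0.001]
```

Request:
arm_command([
  [0, 0, -0.06, 0, 0, 0],
  [0, 0, -0.12, 0, 0, 0],
  [0, 0, -0.175, 0, 0, 0],
  [0, 0, -0.215, 0, 0, 0],
  [0, 0, -0.242, 0, 0, 0],
  [0, 0, -0.252, 0, 0, 0],
  [0, 0, -0.252, 0, 0, 0],
], claw=68)

```text
time: 32.98
eef_pos: [0.4563, 0.2526, 0.1714]
tcp_rot: [0.0, 1.0, -0.011, -0.0]
force: [-0.3, -0.2, 0.1]
opening: 0.0679
gripper_force: 0.0
```

Request:
arm_command([
  [0, 0, 0, 0, 0, 0],
  [0, 0, 0, 0, 0, 0],
  [0, 0, 0, 0, 0, 0],
  [0, 0, 0, 0, 0, 0],
  [0, 0, 0, 0, 0, 0],
], claw=40, force=10)

```text
time: 33.6
eef_pos: [0.4563, 0.2526, 0.1716]
tcp_rot: [0.0, 1.0, -0.011, -0.0]
force: [-1.1, -0.2, 5.4]
opening: 0.0478
gripper_force: 10.0
```

Request:
arm_command([
  [0, 0, 0.02, 0, 0, 0],
  [0, 0, 0.06, 0, 0, 0],
  [0, 0, 0.12, 0, 0, 0],
  [0, 0, 0.18, 0, 0, 0],
  [0, 0, 0.23, 0, 0, 0],
  [0, 0, 0.25, 0, 0, 0],
  [0, 0, 0.25, 0, 0, 0],
])

```text
time: 34.48
eef_pos: [0.4562, 0.2526, 0.2718]
tcp_rot: [-0.0, 1.0, -0.011, -0.0]
force: [-0.3, -1.4, -1.1]
opening: 0.0477
gripper_force: 10.0
```

Request:
arm_command([
  [0.01, -0.05, 0, 0, 0, 0],
  [0.02, -0.14, 0, 0, 0, 0],
  [0.03, -0.24, 0, 0, 0, 0],
  [0.05, -0.35, 0, 0, 0, 0],
  [0.07, -0.46, 0, 0, 0, 0],
  [0.09, -0.57, 0, 0, 0, 0],
  [0.11, -0.68, 0, 0, 0, 0],
  [0.12, -0.78, 0, 0, 0, 0],
  [0.13, -0.87, 0, 0, 0, 0],
  [0.14, -0.95, 0, 0, 0, 0],
  [0.142, -0.99, 0, 0, 0, 0],
  [0.142, -1, 0, 0, 0, 0],
])

```text
time: 35.98
eef_pos: [0.5127, -0.1479, 0.2707]
tcp_rot: [0.0, 1.0, -0.011, -0.001]
force: [0.2, 0.3, -0.2]
opening: 0.0476
gripper_force: 10.0
```

Request:
arm_command([
  [0, -0.06, 0, 0, 0, 0],
  [0, -0.15, 0, 0, 0, 0],
  [0, -0.22, 0, 0, 0, 0],
  [0, -0.251, -0.01, 0, 0, 0],
  [0, -0.251, -0.05, 0, 0, 0],
  [0, -0.251, -0.1, 0, 0, 0],
  [0, -0.251, -0.15, 0, 0, 0],
  [0, -0.251, -0.185, 0, 0, 0],
  [0, -0.251, -0.202, 0, 0, 0],
  [0, -0.251, -0.209, 0, 0, 0],
  [0, -0.251, -0.209, 0, 0, 0],
])

```text
time: 37.35
eef_pos: [0.5133, -0.2476, 0.1881]
tcp_rot: [0.0, 1.0, -0.011, -0.0]
force: [-0.2, -0.4, -0.5]
opening: 0.048
gripper_force: 10.0
```

Request:
arm_command([
  [0, 0, -0.002, 0, 0, 0],
  [0, 0, -0.002, 0, 0, 0],
  [0, 0, -0.002, 0, 0, 0],
  [0, 0, 0.03, 0, 0, 0],
  [0, 0, 0.09, 0, 0, 0],
  [0, 0, 0.16, 0, 0, 0],
  [0, 0.03, 0.21, 0, 0, 0],
  [0, 0.1, 0.21, 0, 0, 0],
  [0, 0.2, 0.21, 0, 0, 0],
  [0, 0.3, 0.21, 0, 0, 0],
], claw=70)

```text
time: 38.6
eef_pos: [0.5128, -0.1259, 0.2723]
tcp_rot: [-0.0, 1.0, -0.011, -0.0]
force: [-0.0, -0.2, -0.0]
opening: 0.0699
gripper_force: 0.0
```

Request:
arm_command([
  [0.01, 0.1, 0, 0, 0, 0],
  [0.02, 0.2, 0, 0, 0, 0],
  [0.03, 0.32, 0, 0, 0, 0],
  [0.05, 0.44, 0, 0, 0, 0],
  [0.07, 0.56, 0, 0, 0, 0],
  [0.09, 0.67, 0, 0, 0, 0],
  [0.1, 0.76, 0, 0, 0, 0],
  [0.102, 0.81, 0, 0, 0, 0],
  [0.102, 0.837, 0, 0, 0, 0],
  [0.102, 0.837, 0, 0, 0, 0],
  [0.102, 0.837, 0, 0, 0, 0],
])

```text
time: 39.98
eef_pos: [0.5539, 0.2051, 0.2716]
tcp_rot: [0.001, 1.0, -0.012, -0.001]
force: [-0.2, -0.1, -0.4]
opening: 0.0699
gripper_force: 0.0
```

```bash
python3 look.py 5; python3 -c "
import cv2; i=cv2.imread('pics/top_5.png'); cv2.imwrite('pics/t5.png',cv2.resize(i[150:275,100:400],None,fx=2.6,fy=2.6))"
```

```text
top blue [279.6, 200.1] (0.5888, -0.0876) 0.035 0.0156 457
top blue [175.5, 210.1] (0.5532, 0.2049) 0.0227 0.0358 74
top yellow [337.9, 206.1] (0.5706, -0.2461) 0.035 0.0165 176
side blue [263.7, 210.7] (0.6258, -0.099) 0.0347 0.018 239
side blue [292.0, 230.2] (0.473, -0.049) 0.0347 0.045 72
side blue [196.5, 266.8] (0.5556, 0.2093) 0.0252 0.0361 215
side blue [180.4, 315.1] (0.4544, 0.3438) 0.0263 0.0365 294
side yellow [284.6, 186.8] (0.686, -0.2448) 0.0342 0.0179 168
40.075 [0.554  0.2053 0.2716] [ 0.001  1.    -0.012 -0.001]
```

View pics/t5.png

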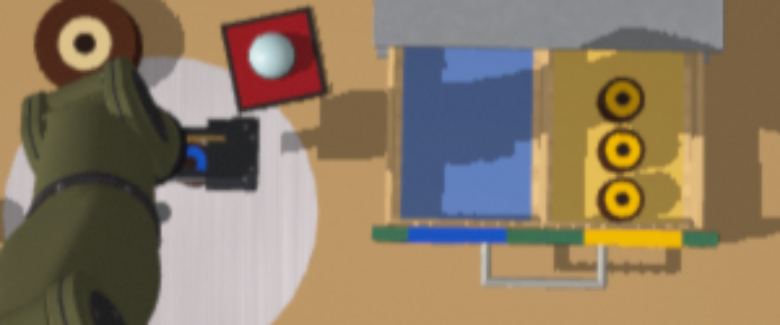

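Three yellow rolls lie in line in the yellow bay (crop 622,100/150/198) and the dome is on the pad. Next is the blue roll.

Request:
arm_command([
  [0, 0.002, -0.06, 0, 0, 0],
  [0, 0.002, -0.12, 0, 0, 0],
  [0, 0.002, -0.175, 0, 0, 0],
  [0, 0.002, -0.215, 0, 0, 0],
  [0, 0.002, -0.242, 0, 0, 0],
  [0, 0.002, -0.251, 0, 0, 0],
  [0, 0.002, -0.251, 0, 0, 0],
], claw=70)

```text
time: 40.95
eef_pos: [0.5539, 0.2078, 0.1714]
tcp_rot: [0.0, 1.0, -0.011, -0.0]
force: [0.1, 0.5, -0.4]
opening: 0.0699
gripper_force: 0.0
```

Request:
arm_command([
  [0, 0, 0, 0, 0, 0],
  [0, 0, 0, 0, 0, 0],
  [0, 0, 0, 0, 0, 0],
  [0, 0, 0, 0, 0, 0],
  [0, 0, 0, 0, 0, 0],
], claw=40, force=10)

```text
time: 41.58
eef_pos: [0.5539, 0.2078, 0.1716]
tcp_rot: [0.0, 1.0, -0.011, -0.0]
force: [-0.8, 0.2, 4.8]
opening: 0.0479
gripper_force: 10.0
```

Request:
arm_command([
  [0, 0, 0.02, 0, 0, 0],
  [0, 0, 0.06, 0, 0, 0],
  [0, 0, 0.12, 0, 0, 0],
  [0, 0, 0.18, 0, 0, 0],
  [0, 0, 0.23, 0, 0, 0],
  [0, 0, 0.25, 0, 0, 0],
  [0, 0, 0.25, 0, 0, 0],
])

```text
time: 42.45
eef_pos: [0.5538, 0.2078, 0.2719]
tcp_rot: [0.0, 1.0, -0.011, -0.0]
force: [-0.6, 0.3, -1.3]
opening: 0.048
gripper_force: 10.0
```

Request:
arm_command([
  [0.01, -0.05, 0, 0, 0, 0],
  [0.02, -0.13, 0, 0, 0, 0],
  [0.03, -0.22, 0, 0, 0, 0],
  [0.05, -0.32, 0, 0, 0, 0],
  [0.07, -0.42, 0, 0, 0, 0],
  [0.09, -0.52, 0, 0, 0, 0],
  [0.1, -0.61, 0, 0, 0, 0],
  [0.11, -0.68, 0, 0, 0, 0],
  [0.116, -0.722, 0, 0, 0, 0],
  [0.116, -0.734, 0, 0, 0, 0],
  [0.116, -0.734, 0, 0, 0, 0],
])

```text
time: 43.82
eef_pos: [0.6, -0.0852, 0.271]
tcp_rot: [-0.0, 1.0, -0.01, -0.001]
force: [0.9, 1.0, -0.7]
opening: 0.0479
gripper_force: 10.0
```

Request:
arm_command([
  [0, 0, -0.04, 0, 0, 0],
  [0, 0, -0.09, 0, 0, 0],
  [0, 0, -0.14, 0, 0, 0],
  [0, 0, -0.175, 0, 0, 0],
  [0, 0, -0.197, 0, 0, 0],
  [0, 0, -0.207, 0, 0, 0],
  [0, 0, -0.209, 0, 0, 0],
  [0, 0, -0.209, 0, 0, 0],
])

```text
time: 44.82
eef_pos: [0.6004, -0.0859, 0.1881]
tcp_rot: [0.0, 1.0, -0.011, -0.0]
force: [-0.6, 0.3, -0.9]
opening: 0.0479
gripper_force: 10.0
```

Request:
arm_command([
  [0, 0, -0.002, 0, 0, 0],
  [0, 0, -0.002, 0, 0, 0],
  [0, 0, -0.002, 0, 0, 0],
  [0, 0, 0.03, 0, 0, 0],
  [0, 0, 0.09, 0, 0, 0],
  [0, 0, 0.16, 0, 0, 0],
  [0, 0.03, 0.21, 0, 0, 0],
  [-0.03, 0.1, 0.21, 0, 0, 0],
  [-0.07, 0.2, 0.21, 0, 0, 0],
  [-0.1, 0.3, 0.21, 0, 0, 0],
], claw=70)

```text
time: 46.08
eef_pos: [0.5594, 0.0362, 0.2723]
tcp_rot: [-0.0, 1.0, -0.01, -0.001]
force: [0.5, 1.5, -0.7]
opening: 0.07
gripper_force: 0.0
```

Request:
arm_command([
  [-0.03, 0.1, 0, 0, 0, 0],
  [-0.06, 0.2, 0, 0, 0, 0],
  [-0.1, 0.31, 0, 0, 0, 0],
  [-0.14, 0.42, 0, 0, 0, 0],
  [-0.18, 0.53, 0, 0, 0, 0],
  [-0.22, 0.63, 0, 0, 0, 0],
  [-0.25, 0.7, 0, 0, 0, 0],
  [-0.265, 0.75, 0, 0, 0, 0],
  [-0.27, 0.77, 0, 0, 0, 0],
  [-0.27, 0.77, 0, 0, 0, 0],
  [-0.27, 0.77, 0, 0, 0, 0],
])

```text
time: 47.45
eef_pos: [0.4527, 0.341, 0.2717]
tcp_rot: [0.001, 1.0, -0.011, -0.0]
force: [-0.1, -0.4, -0.1]
opening: 0.0701
gripper_force: 0.0
```

```bash
python3 look.py 6
```

```text
top blue [279.2, 200.2] (0.5877, -0.085) 0.0349 0.0162 241
top blue [120.1, 251.0] (0.4481, 0.3512) 0.0154 0.035 70
top yellow [337.9, 205.6] (0.5711, -0.246) 0.0351 0.0163 181
side blue [263.5, 209.8] (0.6148, -0.0931) 0.0346 0.0172 62
side blue [292.1, 230.0] (0.4705, -0.0481) 0.034 0.0465 68
side blue [180.4, 315.1] (0.4518, 0.3417) 0.0257 0.0362 296
side yellow [306.4, 188.2] (0.604, -0.2494) 0.0337 0.046 60
47.55 [0.4527 0.341  0.2717] [ 0.001  1.    -0.012 -0.001]
```

Request:
arm_command([
  [0, 0.002, -0.06, 0, 0, 0],
  [0, 0.002, -0.12, 0, 0, 0],
  [0, 0.002, -0.175, 0, 0, 0],
  [0, 0.002, -0.215, 0, 0, 0],
  [0, 0.002, -0.242, 0, 0, 0],
  [0, 0.002, -0.251, 0, 0, 0],
  [0, 0.002, -0.251, 0, 0, 0],
], claw=70)

```text
time: 48.42
eef_pos: [0.4523, 0.343, 0.1714]
tcp_rot: [0.0, 1.0, -0.011, -0.0]
force: [-0.2, 0.3, 0.3]
opening: 0.0699
gripper_force: 0.0
```

Request:
arm_command([
  [0, 0, 0, 0, 0, 0],
  [0, 0, 0, 0, 0, 0],
  [0, 0, 0, 0, 0, 0],
  [0, 0, 0, 0, 0, 0],
  [0, 0, 0, 0, 0, 0],
], claw=40, force=10)

```text
time: 49.05
eef_pos: [0.4523, 0.343, 0.1716]
tcp_rot: [0.0, 1.0, -0.011, -0.0]
force: [0.1, -0.7, 5.7]
opening: 0.0477
gripper_force: 10.0
```

Request:
arm_command([
  [0, 0, 0.02, 0, 0, 0],
  [0, 0, 0.06, 0, 0, 0],
  [0, 0, 0.12, 0, 0, 0],
  [0, 0, 0.18, 0, 0, 0],
  [0, 0, 0.23, 0, 0, 0],
  [0, 0, 0.25, 0, 0, 0],
  [0, 0, 0.25, 0, 0, 0],
])

```text
time: 49.92
eef_pos: [0.4522, 0.343, 0.2718]
tcp_rot: [-0.0, 1.0, -0.011, -0.0]
force: [0.2, 0.4, -0.9]
opening: 0.0477
gripper_force: 10.0
```

Request:
arm_command([
  [0.01, -0.05, 0, 0, 0, 0],
  [0.02, -0.14, 0, 0, 0, 0],
  [0.04, -0.24, 0, 0, 0, 0],
  [0.06, -0.35, 0, 0, 0, 0],
  [0.08, -0.46, 0, 0, 0, 0],
  [0.1, -0.57, 0, 0, 0, 0],
  [0.12, -0.68, 0, 0, 0, 0],
  [0.14, -0.78, 0, 0, 0, 0],
  [0.16, -0.87, 0, 0, 0, 0],
  [0.18, -0.94, 0, 0, 0, 0],
  [0.19, -0.98, 0, 0, 0, 0],
  [0.195, -1, 0, 0, 0, 0],
])

```text
time: 51.42
eef_pos: [0.5297, -0.0582, 0.2708]
tcp_rot: [0.0, 1.0, -0.011, -0.001]
force: [0.1, 0.3, -0.2]
opening: 0.0481
gripper_force: 10.0
```

Request:
arm_command([
  [0, -0.04, 0, 0, 0, 0],
  [0, -0.069, 0, 0, 0, 0],
  [0, -0.069, -0.01, 0, 0, 0],
  [0, -0.069, -0.05, 0, 0, 0],
  [0, -0.069, -0.1, 0, 0, 0],
  [0, -0.069, -0.15, 0, 0, 0],
  [0, -0.069, -0.185, 0, 0, 0],
  [0, -0.069, -0.202, 0, 0, 0],
  [0, -0.069, -0.209, 0, 0, 0],
  [0, -0.069, -0.209, 0, 0, 0],
])

```text
time: 52.68
eef_pos: [0.5304, -0.0846, 0.188]
tcp_rot: [0.0, 1.0, -0.011, -0.0]
force: [0.5, 0.6, -1.4]
opening: 0.0478
gripper_force: 10.0
```

Request:
arm_command([
  [0, 0, -0.002, 0, 0, 0],
  [0, 0, -0.002, 0, 0, 0],
  [0, 0, -0.002, 0, 0, 0],
  [0, 0, 0.03, 0, 0, 0],
  [0, 0, 0.09, 0, 0, 0],
  [0, 0, 0.16, 0, 0, 0],
  [0, 0, 0.21, 0, 0, 0],
  [0, 0, 0.25, 0, 0, 0],
], claw=70)

```text
time: 53.68
eef_pos: [0.5302, -0.0847, 0.2893]
tcp_rot: [0.0, 1.0, -0.011, 0.0]
force: [-0.2, 0.4, -0.1]
opening: 0.07
gripper_force: 0.0
```

Request:
arm_command([
  [-0.03, -0.02, 0, 0, 0, 0.1],
  [-0.06, -0.05, 0, 0, 0, 0.2],
  [-0.09, -0.07, 0, 0, 0, 0.3],
  [-0.12, -0.09, 0, 0, 0, 0.4],
  [-0.15, -0.12, 0, 0, 0, 0.5],
  [-0.18, -0.14, 0, 0, 0, 0.6],
  [-0.21, -0.16, 0, 0, 0, 0.7],
  [-0.24, -0.18, 0, 0, 0, 0.8],
  [-0.26, -0.1925, 0, 0, 0, 0.9],
  [-0.26, -0.1925, 0, 0, 0, 1],
  [-0.26, -0.1925, 0, 0, 0, 1],
  [-0.26, -0.1925, 0, 0, 0, 1],
], claw=32, force=20)

```text
time: 55.18
eef_pos: [0.4263, -0.1617, 0.2878]
tcp_rot: [0.001, 0.716, 0.699, -0.0]
force: [0.7, -0.2, -0.5]
opening: 0.0321
gripper_force: 0.0
```

```bash
python3 look.py 7; python3 -c "
import cv2; i=cv2.imread('pics/top_7.png'); cv2.imwrite('pics/t7.png',cv2.resize(i[150:320,70:400],None,fx=2.4,fy=2.4))
from h import *
f=bot.grab_frame('top'); X=cloud(f); b=X[(X[...,0]>.41)&(X[...,0]<.436)&(X[...,1]>-.26)&(X[...,1]<-.07)&(X[...,2]>.06)&(X[...,2]<.08)]; print(len(b),np.median(b,0) if len(b) else '',b.min(0),b.max(0))"
```

```text
top blue [278.9, 199.7] (0.5885, -0.085) 0.0348 0.0163 226
top yellow [339.3, 203.2] (0.5813, -0.2519) 0.0349 0.0165 148
side blue [262.8, 209.3] (0.6189, -0.0866) 0.035 0.0183 78
side blue [291.8, 230.1] (0.4714, -0.0492) 0.0342 0.0454 65
side yellow [296.7, 188.9] (0.6226, -0.2383) 0.0341 0.0186 97
side yellow [346.7, 192.5] (0.4648, -0.2919) 0.0339 0.0521 52
55.275 [ 0.4263 -0.1615  0.2878] [ 0.001  0.715  0.699 -0.   ]
37 [ 0.42795888 -0.1073877   0.06948041] [ 0.42247627 -0.11820941  0.0602481 ] [ 0.43599336 -0.09930654  0.0759322 ]
```

View pics/t7.png

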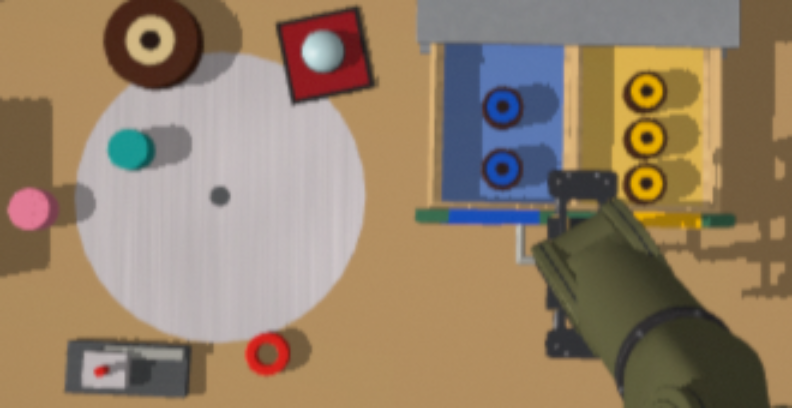

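The crop shows two blue rolls flat in the blue bay (503,107 and 503,168), three yellow in the yellow bay, and the bystanders where they were. Now I grip the handle and close the drawer gently.

Request:
arm_command([
  [0, 0, -0.04, 0, 0, 0],
  [0, 0, -0.09, 0, 0, 0],
  [0, 0, -0.13, 0, 0, 0],
  [0, 0, -0.16, 0, 0, 0],
  [0, 0, -0.18, 0, 0, 0],
  [0, 0, -0.187, 0, 0, 0],
  [0, 0, -0.187, 0, 0, 0],
])

```text
time: 56.2
eef_pos: [0.4263, -0.1616, 0.2129]
tcp_rot: [0.001, 0.715, 0.7, -0.0]
force: [-1.1, 0.4, 0.4]
opening: 0.0322
gripper_force: 0.0
```

Request:
arm_command([
  [0, 0, 0, 0, 0, 0],
  [0, 0, 0, 0, 0, 0],
  [0, 0, 0, 0, 0, 0],
  [0, 0, 0, 0, 0, 0],
], claw=5, force=20)

```text
time: 56.7
eef_pos: [0.4269, -0.1618, 0.2131]
tcp_rot: [0.001, 0.715, 0.699, 0.001]
force: [2.3, -0.0, 2.4]
opening: 0.0082
gripper_force: 19.4
```

Request:
arm_command([
  [0.005, -0.0001, 0, 0, 0, 0],
  [0.015, -0.0003, 0, 0, 0, 0],
  [0.03, -0.0007, 0, 0, 0, 0],
  [0.05, -0.0012, 0, 0, 0, 0],
  [0.075, -0.0017, 0, 0, 0, 0],
  [0.1, -0.0023, 0, 0, 0, 0],
  [0.125, -0.0029, 0, 0, 0, 0],
  [0.15, -0.0035, 0, 0, 0, 0],
  [0.175, -0.004, 0, 0, 0, 0],
  [0.2, -0.0046, 0, 0, 0, 0],
  [0.225, -0.0052, 0, 0, 0, 0],
  [0.25, -0.0058, 0, 0, 0, 0],
])

```text
time: 58.2
eef_pos: [0.5255, -0.164, 0.2131]
tcp_rot: [-0.0, 0.715, 0.7, -0.001]
force: [-1.6, -0.8, 6.7]
opening: 0.0086
gripper_force: 19.1
```

Request:
arm_command([
  [0.025, -0.0006, 0, 0, 0, 0],
  [0.05, -0.0012, 0, 0, 0, 0],
  [0.075, -0.0017, 0, 0, 0, 0],
  [0.1, -0.0023, 0, 0, 0, 0],
  [0.125, -0.0029, 0, 0, 0, 0],
  [0.15, -0.0035, 0, 0, 0, 0],
  [0.17, -0.0039, 0, 0, 0, 0],
  [0.19, -0.0044, 0, 0, 0, 0],
  [0.205, -0.0047, 0, 0, 0, 0],
  [0.217, -0.005, 0, 0, 0, 0],
  [0.225, -0.0052, 0, 0, 0, 0],
  [0.23, -0.0053, 0, 0, 0, 0],
])

```text
time: 59.7
eef_pos: [0.6176, -0.1662, 0.2132]
tcp_rot: [0.0, 0.715, 0.7, -0.001]
force: [-1.5, -0.5, 6.3]
opening: 0.0093
gripper_force: 19.1
```

Request:
arm_command([
  [0.003, 0, 0, 0, 0, 0],
  [0.006, 0, 0, 0, 0, 0],
  [0.009, 0, 0, 0, 0, 0],
  [0.012, 0, 0, 0, 0, 0],
  [0.014, 0, 0, 0, 0, 0],
  [0.016, 0, 0, 0, 0, 0],
  [0.018, 0, 0, 0, 0, 0],
  [0.018, 0, 0, 0, 0, 0],
])

```text
time: 60.7
eef_pos: [0.6248, -0.1664, 0.2132]
tcp_rot: [0.0, 0.715, 0.699, -0.001]
force: [-1.3, -1.2, 6.4]
opening: 0.0085
gripper_force: 19.1
```

Request:
arm_command([
  [0.001, 0, 0, 0, 0, 0],
  [0.002, 0, 0, 0, 0, 0],
  [0.003, 0, 0, 0, 0, 0],
  [0.004, 0, 0, 0, 0, 0],
  [0.005, 0, 0, 0, 0, 0],
  [0.005, 0, 0, 0, 0, 0],
])

```text
time: 61.45
eef_pos: [0.6267, -0.1664, 0.2132]
tcp_rot: [0.0, 0.715, 0.7, -0.001]
force: [-1.1, -0.6, 6.2]
opening: 0.0087
gripper_force: 19.1
```

Request:
arm_command([
  [0.001, 0, 0, 0, 0, 0],
  [0.002, 0, 0, 0, 0, 0],
  [0.003, 0, 0, 0, 0, 0],
  [0.004, 0, 0, 0, 0, 0],
  [0.005, 0, 0, 0, 0, 0],
  [0.005, 0, 0, 0, 0, 0],
])

```text
time: 62.2
eef_pos: [0.628, -0.1664, 0.2132]
tcp_rot: [-0.001, 0.715, 0.699, -0.002]
force: [-4.6, -0.1, 9.2]
opening: 0.0086
gripper_force: 18.9
```

Request:
arm_command([
  [0.001, 0, 0, 0, 0, 0],
  [0.002, 0, 0, 0, 0, 0],
  [0.003, 0, 0, 0, 0, 0],
  [0.004, 0, 0, 0, 0, 0],
  [0.004, 0, 0, 0, 0, 0],
])

```text
time: 62.82
eef_pos: [0.6285, -0.1663, 0.2131]
tcp_rot: [-0.002, 0.715, 0.699, -0.004]
force: [-7.9, 0.2, 12.0]
opening: 0.0084
gripper_force: 18.6
```

Request:
arm_command([
  [0, 0, 0, 0, 0, 0],
  [0, 0, 0, 0, 0, 0],
  [-0.005, 0, 0.03, 0, 0, 0],
  [-0.005, 0, 0.1, 0, 0, 0],
  [-0.005, 0, 0.2, 0, 0, 0],
  [-0.05, 0, 0.3, 0, 0, 0],
  [-0.15, 0, 0.4, 0, 0, 0],
  [-0.25, -0.1, 0.45, 0, 0, 0],
  [-0.3, -0.2, 0.45, 0, 0, 0],
  [-0.3, -0.3, 0.45, 0, 0, 0],
  [-0.3, -0.4, 0.45, 0, 0, 0],
  [-0.3, -0.4, 0.45, 0, 0, 0],
], claw=32)

```text
time: 64.32
eef_pos: [0.5098, -0.33, 0.3928]
tcp_rot: [0.001, 0.717, 0.697, -0.001]
force: [-0.2, 0.3, -0.2]
opening: 0.0317
gripper_force: 0.0
```

```bash
python3 look.py 8
python3 - <<'E'
from h import *
for n in("top","side"):
    f=bot.grab_frame(n); X=cloud(f)
    b=X[(X[...,0]>.6)&(X[...,0]<.64)&(X[...,1]>-.22)&(X[...,1]<-.11)&(X[...,2]>.05)&(X[...,2]<.08)]; b=b[b[:,0]<.636]; print(n,len(b),np.median(b,0))
    for c in("turq","pink","red"): print(c,blobs(f,c))
f=cv2.imread("pics/side_8.png"); cv2.imwrite("pics/s8.png",f)
E
```

```text
side blue [239.7, 204.8] (0.6698, -0.0533) 0.0331 0.0462 63
64.425 [ 0.5109 -0.3257  0.3932] [0.    0.715 0.699 0.   ]
top 158 [ 0.62426603 -0.16312805  0.06996938]
turq [([124.1, 211.9], 251, [0.557, 0.3414, 0.0347])]
pink [([203.6, 173.7], 441, [0.6564, 0.129, 0.0038]), ([83.3, 236.7], 287, [0.4892, 0.4529, 0.0343])]
red [([18.3, 255.6], 258, [0.4385, 0.6165, 0.0638]), ([181.3, 297.1], 190, [0.3223, 0.1854, 0.0186])]
side 98 [ 0.62502586 -0.1615506   0.07010895]
turq [([241.7, 197.4], 107, [0.6702, -0.0648, 0.0663]), ([233.2, 210.7], 24, [0.6714, -0.0228, 0.0335]), ([150.4, 301.1], 446, [0.5461, 0.3526, 0.0324])]
pink [([193.8, 248.4], 229, [0.6464, 0.1458, 0.0052]), ([126.0, 343.1], 574, [0.4781, 0.4628, 0.0339])]
red [([194.6, 247.4], 307, [0.6494, 0.1422, 0.0053]), ([274.1, 312.8], 367, [0.3188, 0.1922, 0.0182]), ([217.1, 352.5], 48, [0.3037, 0.3717, 0.0502]), ([55.4, 387.3], 209, [0.4514, 0.6226, 0.0654])]
```

View pics/side_8.png

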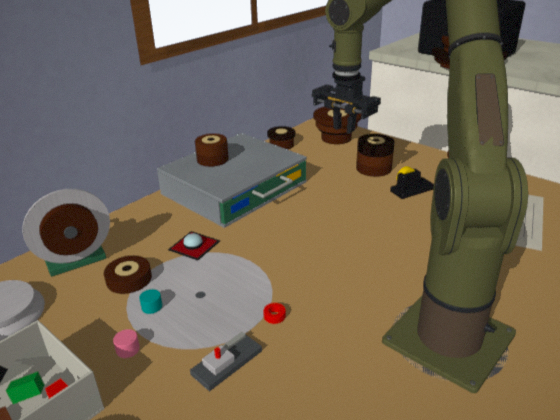

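The side picture shows the drawer closed, the dome on the red pad (193,242), and the look-alikes and bystanders untouched. I check how far home the drawer is by subpixel comparison with the first pictures.

Run:
```python
import cv2,numpy as np
for n,(a,b,c,d) in(("side",(175,215,222,306)),("top",(168,190,282,338))):
    g=[cv2.cvtColor(cv2.imread(f"pics/{n}{k}.png"),cv2.COLOR_BGR2GRAY).astype(np.float32)[a:b,c:d] for k in("0","_8")]
    print(n,cv2.phaseCorrelate(*g,cv2.createHanningWindow((d-c,b-a),cv2.CV_32F)), abs(g[0]-g[1]).mean())
```

```text
side ((-0.22107599310183446, 0.01842109037333728), 1.038424582746294) 2.4434524
top ((0.029490659004338227, 0.19394832117565386), 0.9642980164951749) 3.924513
```

Results within about 0.5 mm but ambiguous, so I give the bar one gentle nudge with closed fingers.

Request:
arm_command([
  [0.03, 0.06, 0, 0, 0, 0],
  [0.07, 0.14, 0, 0, 0, 0],
  [0.11, 0.22, 0, 0, 0, 0],
  [0.15, 0.3, -0.03, 0, 0, 0],
  [0.18, 0.37, -0.1, 0, 0, 0],
  [0.195, 0.4, -0.18, 0, 0, 0],
  [0.195, 0.4, -0.27, 0, 0, 0],
  [0.195, 0.4, -0.35, 0, 0, 0],
  [0.195, 0.4, -0.41, 0, 0, 0],
  [0.195, 0.4, -0.44, 0, 0, 0],
  [0.195, 0.4, -0.45, 0, 0, 0],
  [0.195, 0.4, -0.45, 0, 0, 0],
], claw=0)

```text
time: 66.03
eef_pos: [0.5893, -0.1658, 0.2135]
tcp_rot: [0.001, 0.714, 0.7, 0.0]
force: [-0.5, 0.2, -0.4]
opening: 0.0003
gripper_force: 0.0
```

Request:
arm_command([
  [0.005, 0, 0, 0, 0, 0],
  [0.01, 0, 0, 0, 0, 0],
  [0.015, 0, 0, 0, 0, 0],
  [0.02, 0, 0, 0, 0, 0],
  [0.023, 0, 0, 0, 0, 0],
  [0.026, 0, 0, 0, 0, 0],
  [0.029, 0, 0, 0, 0, 0],
  [0.029, 0, 0, 0, 0, 0],
])

```text
time: 67.03
eef_pos: [0.6007, -0.1661, 0.2128]
tcp_rot: [0.001, 0.715, 0.7, -0.0]
force: [0.3, 0.3, 0.6]
opening: 0.0004
gripper_force: 0.0
```

Request:
arm_command([
  [0.003, 0, 0, 0, 0, 0],
  [0.006, 0, 0, 0, 0, 0],
  [0.009, 0, 0, 0, 0, 0],
  [0.012, 0, 0, 0, 0, 0],
  [0.015, 0, 0, 0, 0, 0],
  [0.015, 0, 0, 0, 0, 0],
])

```text
time: 67.78
eef_pos: [0.6067, -0.1661, 0.2128]
tcp_rot: [0.001, 0.715, 0.7, -0.0]
force: [0.2, -0.1, -0.4]
opening: 0.0006
gripper_force: 0.0
```

Request:
arm_command([
  [0.002, 0, 0, 0, 0, 0],
  [0.004, 0, 0, 0, 0, 0],
  [0.006, 0, 0, 0, 0, 0],
  [0.008, 0, 0, 0, 0, 0],
  [0.01, 0, 0, 0, 0, 0],
  [0.01, 0, 0, 0, 0, 0],
])

```text
time: 68.53
eef_pos: [0.6082, -0.166, 0.2127]
tcp_rot: [-0.002, 0.715, 0.7, -0.003]
force: [-8.1, 0.6, 8.4]
opening: 0.0007
gripper_force: 5.0
```

Request:
arm_command([
  [-0.01, 0, 0, 0, 0, 0],
  [-0.03, 0, 0, 0, 0, 0],
  [-0.06, 0, 0.02, 0, 0, 0],
  [-0.1, 0, 0.1, 0, 0, 0],
  [-0.14, 0, 0.2, 0, 0, 0],
  [-0.18, 0, 0.3, 0, 0, 0],
  [-0.2, 0, 0.38, 0, 0, 0],
  [-0.2, 0, 0.42, 0, 0, 0],
  [-0.2, 0, 0.42, 0, 0, 0],
  [-0.2, 0, 0.42, 0, 0, 0],
])

```text
time: 69.78
eef_pos: [0.5304, -0.1662, 0.3797]
tcp_rot: [-0.0, 0.715, 0.7, -0.001]
force: [-0.2, -0.3, -0.5]
opening: 0.0005
gripper_force: 0.0
```

```bash
python3 -c "
from bench import bot; s=bot.state(); print(s['time'],s['eef_pos'],s['force']); print(bot.finish_job())"
```

```text
69.775 [ 0.53044404 -0.16615809  0.37967353] [-0.23861775 -0.2693001  -0.545604  ]
the job is handed in; nothing more can be done
None
```

The job is handed in at 69.8 s: the magnifier stands on the red pad, both blue-cored rolls lie in the blue bay, all three yellow-cored ones lie in the yellow bay, and the drawer was pushed slowly home to its stop; the hand-in gave no verdict.

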